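# Open the reed box with the voicing knife and park the knife on its sloped rest

## Robot

A 6-joint arm with a two-finger parallel gripper is mounted at the origin on the work surface. World frame = base frame: x ahead of the robot, y to its left, z up, the work surface at z = 0. Lengths are in m, angles in rad, forces in N, time in s.
With the tool pointing down it reaches from about 0.35 to 1 m from the base axis. Payload 7.1 kg.
Tool frame: the origin (TCP) lies midway between the tips of the shut fingers; the grasp point (between the pads) lies 19 mm behind it; z points along the fingers, y is the direction in which the jaws open and shut (so a half turn about z gives the same grasp; the last joint's range is limited). The gripper opens to 85 mm and grips with 20 to 120 N. Pads are 22 mm wide; open, the fingers measure 114 mm over their backs; the gripper's body (76 mm by 85 mm) begins 54 mm behind the grasp point. The pads swing forward as they close: fully open they stand 13 mm farther back than shut.
Start: joints at [-1.288, 0.423, 1.63, -0, 1.089, -0.019], TCP at [0.186, -0.597, 0.231] pointing down, gripper open.
Joint ranges: [-3, 3], [-0.9, 2.11], [0.09, 2.58], [-1.31, 4.45], [0.11, 2.69], [-2.54, 2.54]. Speed limits (rad/s): [2.39, 2.39, 3.01, 3.14, 3.14, 3.14].

## Interface

Orientations are given as a rotation vector (axis times angle).
In Python, from plant import manip, eyes, nets gives the robot as it stands. The module is installed in compiled form; this text tells all that it offers.
- The arm moves only by the shell command python3 -m jog 'ROWS' [FORCE]. ROWS is JSON, a list of rows, each a list of 3 entries, a list of its own where there are three numbers: the opening, from -1 (shut) to 1 (fully open), then the shift along the tool's x, y, z in mm, then the turn about the tool's z in degrees. A call has exactly 8 rows; each row is the pose to reach, as a shift and turn from the pose measured when the call began, along the tool's axes at that moment; what a row does not reach only later rows make up. A row lasts 1/8 s, in which the tool goes at most 62.5 mm and 10.7 degrees, less where a joint would pass 70% of its speed; a pose out of reach is approached as far as the arm can. A call with a gripper value outside its range is refused whole. The fingers move at their own pace and stop on an object; FORCE is the grip in N (left out, the last holds). Time passes only in rows, so rows that repeat a pose let the fingers close, or fill a call up. It gives the time, the measured TCP pose, the force and the opening at its end, in the units of the state.
- manip.get_state(): the state, without advancing time (a new reading comes with each control period).
- eyes.camera(name): name is "scene" or "top" or "wrist"; returns a dict with "color" (420x560x3 uint8, red, green, blue), "camera_matrix" (3x3 intrinsics, pixels), "origin" and "rotation" of the camera in the world; the wrist camera has in their place "tool_from_camera" (4x4, takes a point from camera to tool coordinates, whose origin is the TCP and whose axes are the flange's). Camera axes: x right, y down, z forward; pixel columns grow to the right and rows downward; lengths in m; the calibration is good to about 2 mm. A picture is of the moment at which its call begins: read the wrist's pose just before it. There is no depth.
- manip.sign_off(): hands the job in, once; it reports no verdict.
Trained networks look in the newest picture that a camera, given by its name, has taken for a name from the list of things; names that differ only in an ending like _2 or _b are one class to them, and where a whole thing is asked for, a point or a joint stands for the part that bears it (a point fixed in the world has none). Each returns a list of dicts, best first, with "confidence" (0 to 1); they miss things now and then, are a little off and sometimes report something else, mostly with a low value. They report only what shows in the picture. A call takes as long as a camera call.
- nets.recognise(camera, thing): "point" ([x, y, z] in m, in world coordinates, good to about 4 mm: the middle of the surface that is visible of it).
- nets.landmark_of(camera, thing): "point" ([x, y, z] in m, in world coordinates, good to about 4 mm: a listed point, or the origin of a listed thing).
The state is a dict: "time_s": time; "q": joint angles; "joint_velocities": joint speeds; "effort": joint torques, N m; "eef_pos": TCP position; "ee_rot": TCP orientation; "ft_force": force on the tool from outside, world axes, zero at the start; "torque": the same for the moment, N m; "width": opening from 0.0 (shut) to 1.0 (fully open).
Only numpy, scipy, OpenCV 4.12 (cv2) and the standard library are available. Lean on these libraries where they do the work, as an engineer would, in place of code of your own. Each camera call takes 0.05 s, during which the arm holds its last target.

## Task

Take the flat-bladed knife from the bench and, with its blade under the front edge of the wooden reed box's lid, lever the lid up until it stands open on its own at least halfway to upright; only the knife may touch the lid. Then lay the knife in its sloped rest, handle up in the fork of the high post and the blade's tip down in the trough at the stop, setting it down rather than letting it drop. Leave the tin, the tape ring and the wooden bars where they are.

Things in the scene. Friction and masses are not known exactly. Their poses are not given: they have to be found in the camera images.
- knife: Flat-bladed knife, 205 mm long, loose, 0.1-0.15 kg. Straight pale wooden handle 100 long, 18 wide, 22 mm high with a brass collar; thin steel blade 105 long, 14 wide (last 13 mm: 10 wide), 3 mm thick, level at half the handle's height. Origin on the underside below the balance point, 70 mm from the butt, 30 mm behind the blade's start; x to the blade's tip, z up as it lies.
- knife_grip (a point): Point on the knife's long axis at its balance point, 11 mm above the body origin: a good place to grip, across the handle's 18 mm width. Same axes as the knife.
- knife_tip (a point): Middle of the blade's tip end, on the knife's long axis, 135 mm ahead of knife_grip.
- box: Plywood reed box fixed to the bench, 120 mm deep (x), 160 mm wide (y), 90 mm high to the rim, walls 6 mm, with a hinged lid on top. Origin at the centre of its underside; x points from the front to the hinge side, z up.
- lid (a joint): Opening angle of the box's lid in rad: 0 shut, 1.57 upright, at most 1.7. A stiff hinge: the lid stays at whatever angle it is left; about 1.5 N at its front edge moves it. It may start slightly ajar.
- lid_lip (a point): Middle of the lid's front edge, on its underside. The lid is a plain board, 128 mm from hinge to front edge, 164 mm wide, 6 mm thick, overhanging the front wall by 8 mm. When shut its underside is 90 mm above the bench.
- lid_hinge (a point): Point on the hinge axis (parallel to the box's y) at mid width, at the box's far rim, 60 mm behind the box's centre, 90 mm above the bench, level with the lid's underside.
- rest: Dark wooden knife rest fixed to the bench: a base board 200 mm long, 60 mm wide, 12 mm high, with a high post and a low post that carry the sloped cradle. Origin on the bench below the low end of the cradle; x points horizontally downhill, from the high post to the low post; z up.
- cradle: Sloped part of the rest, 30 degrees from level: fork on the high post, trough and stop on the low post. Origin: middle of the trough floor's low end, 45 mm straight above the rest's origin; x downhill along the slope, z square to it. Knife seated: knife_tip at x 0, y 0, z 1.5 mm, knife_grip at x -135 mm, knife x along cradle x. Trough x -30 to 0 mm, floor z 0, walls 7 mm high, 24 mm apart.
- tin: Low round steel tin, 84 mm diameter, 30 mm high, filled with white chalk; bystander. Origin at the centre of its underside.
- tape: Roll of tape lying flat, amber ring 86 mm outside, 68 mm inside, 24 mm high; bystander. Origin at the centre of its underside.
- bars: Two wooden bars glued one on the other, 150 mm long, 28 mm wide, 38 mm high; bystander. Origin at the centre of its underside, x along the bars.
- notch (a point): Middle of the floor of a notch in the box's front wall, on the wall's outer face, 76 mm above the bench: 50 mm wide, 14 mm deep from the rim, open to the front, so a blade can go in under the lid. Axes as the box.
- stop (a point): Foot of the stop's face at the trough's low end (cradle x = 1 mm): a plate 14 mm high square to the slope, which the blade's tip meets. Axes as the cradle.
- fork (a point): Middle of the fork's floor, which carries the rear of the handle, 186 mm up the slope from the cradle's origin and 9.5 mm below the line of the trough floor, square to the slope; 12 mm long along the slope; its two prongs stand 12 mm above its floor, 28 mm apart. Axes as the cradle.

How it is judged:
On the way, in this order (a step that is already met when the one before it is completed fails the run):
1. the knife lifts the lid past about 30 degrees (value of joint lid above 0.5 rad and contact force between knife and lid above 0.1 N), for 0.1 s.
2. the knife, still held, lies along the slope in the rest, within 10 mm of its seat (contact force between the fingers and knife above 1 N and x of knife_tip in the frame of cradle between -0.02 and 0.006 m and x of knife_grip in the frame of cradle between -0.16 and -0.125 m and y of knife_grip in the frame of cradle between -0.013 and 0.013 m and y of knife_tip in the frame of cradle between -0.013 and 0.013 m and z of knife_grip in the frame of cradle between -0.005 and 0.0115 m and z of knife_tip in the frame of cradle between -0.005 and 0.0115 m and angle between the x axis of knife and the x axis of cradle, either way round below 0.15 rad), for 0.1 s.
At the end, for the whole second after the job is handed in: The lid stands open by 0.7 rad (40 degrees) or more; the knife lies released and still in the rest, handle in the fork, tip in the trough within 15 mm of the stop, knife_tip and knife_grip within 10 mm sideways and 4.5 mm in height of their seats, axis within 0.1 rad of the slope (value of joint lid above 0.7 rad and x of knife_tip in the frame of cradle between -0.015 and 0.006 m and x of knife_grip in the frame of cradle between -0.155 and -0.125 m and y of knife_tip in the frame of cradle between -0.01 and 0.01 m and y of knife_grip in the frame of cradle between -0.01 and 0.01 m and z of knife_tip in the frame of cradle between -0.003 and 0.006 m and z of knife_grip in the frame of cradle between -0.003 and 0.006 m and angle between the x axis of knife and the x axis of cradle, either way round below 0.1 rad and linear speed of knife below 0.02 m/s); the robot touches nothing.
It fails at once if the gripper or arm touches the lid (contact force between any of the fingers, the arm and lid above 0.5 N).
It fails at once if a bystander (tin, tape ring, bars) is moved by more than 20 mm (distance of any of tin, tape, bars from where it was at the start of the episode above 0.02 m).
It also fails if it takes over 46 s, if anything falls off the work surface, if the arm or the gripper's body presses on something with over 40 N, if the wrist force passes 120 N, or if a joint passes its speed limit or range.

## Working session

There is one attempt and no reset: what is moved stays moved. The work goes in short steps, Python scripts to look and compute and a shell command to move; the robot and the scene stay as the last step left them, time stands still between calls to the robot, and variables do not carry over. Pictures are saved under pics/ and viewed, and the job is handed in when it is done.

```bash
mkdir -p pics
cat > h.py <<'E'
import numpy as np, cv2
from scipy.spatial.transform import Rotation as R
from plant import manip, eyes, nets
def snap(c,fn):
    im=eyes.camera(c); cv2.imwrite('pics/'+fn,im['color'][:,:,::-1]); return im
def proj(im,P,s=None):
    P=np.atleast_2d(P); 
    if 'origin' in im: o=np.array(im['origin']);Rm=np.array(im['rotation'])
    else:
        T=np.array(im['tool_from_camera']);Rt=R.from_rotvec(s['ee_rot']).as_matrix()
        o=np.array(s['eef_pos'])+Rt@T[:3,3];Rm=Rt@T[:3,:3]
    c=(P-o)@Rm; uv=c@np.array(im['camera_matrix']).T
    return uv[:,:2]/uv[:,2:]
E
python3 - <<'E'
from h import *
s=manip.get_state(); print({k:np.round(v,3) for k,v in s.items()})
print(R.from_rotvec(s['ee_rot']).as_matrix().round(3))
for c in ['scene','top']:
    im=snap(c,c+'0.png'); print(c,np.round(im['origin'],3),np.round(im['rotation'],3).tolist())
    for t in ['knife','box','rest','tin','tape','bars']:
        for f in (nets.recognise,): print(t,[ (np.round(d['point'],3).tolist(),round(d['confidence'],2)) for d in f(c,t)[:2]])
    for t in ['knife','knife_grip','knife_tip','box','lid_lip','lid_hinge','notch','rest','cradle','stop','fork','tin','tape','bars']:
        print('L',t,[ (np.round(d['point'],3).tolist(),round(d['confidence'],2)) for d in nets.landmark_of(c,t)[:2]])
print(manip.get_state()['time_s'])
E
```

```text
{'time_s': np.float64(0.0), 'q': array([-1.288,  0.424,  1.631,  0.   ,  1.089, -0.019]), 'joint_velocities': array([-0.002,  0.   , -0.001,  0.   ,  0.003, -0.001]), 'effort': array([ 1.0000e-03, -5.5738e+01, -2.8174e+01,  0.0000e+00,  7.0000e-03,
        0.0000e+00]), 'eef_pos': array([ 0.186, -0.596,  0.231]), 'ee_rot': array([-3.104, -0.472,  0.   ]), 'ft_force': array([ 0.763,  0.458, -0.579]), 'torque': array([ 0.023, -0.015,  0.007]), 'width': np.float64(0.999)}
[[ 0.955  0.297 -0.   ]
 [ 0.297 -0.955  0.001]
 [ 0.    -0.002 -1.   ]]
scene [1.201 0.39  0.99 ] [-1.419, -2.278, 0.751]
knife [([0.527, 0.049, 0.012], 0.91)]
box [([0.658, -0.257, 0.096], 0.74)]
rest [([0.519, 0.32, 0.009], 0.74), ([0.606, 0.297, 0.058], 0.52)]
tin [([0.714, 0.075, 0.03], 0.87)]
tape [([0.706, -0.062, 0.024], 0.88)]
bars [([0.461, 0.493, 0.033], 0.78), ([0.518, 0.318, 0.013], 0.39)]
L knife [([0.503, 0.04, -0.005], 0.58)]
L knife_grip [([0.505, 0.039, 0.006], 0.8)]
L knife_tip [([0.635, 0.07, 0.013], 0.94)]
L box [([0.64, -0.277, 0.0], 0.6)]
L lid_lip [([0.572, -0.276, 0.097], 0.84)]
L lid_hinge [([
[... 762 characters left out ...]
01], 0.61)]
L knife_grip [([0.506, 0.042, 0.012], 0.94)]
L knife_tip [([0.637, 0.069, 0.01], 0.7), ([0.572, -0.276, 0.097], 0.53)]
L box [([0.645, -0.273, 0.002], 0.66), ([0.623, 0.289, 0.048], 0.2)]
L lid_lip [([0.574, -0.278, 0.098], 0.71)]
L lid_hinge [([0.7, -0.271, 0.09], 0.93), ([0.619, 0.29, 0.045], 0.3)]
L notch [([0.581, -0.278, 0.075], 0.88)]
L rest [([0.617, 0.285, -0.002], 0.83)]
L cradle [([0.618, 0.29, 0.044], 0.94), ([0.576, -0.278, 0.096], 0.56)]
L stop [([0.624, 0.286, 0.047], 0.64)]
L fork [([0.455, 0.329, 0.136], 0.59)]
L tin [([0.704, 0.071, -0.003], 0.91), ([0.701, -0.064, -0.002], 0.59)]
L tape [([0.702, -0.066, -0.002], 0.72)]
L bars [([0.44, 0.486, -0.001], 0.96)]
2.1
```

View pics/scene0.png

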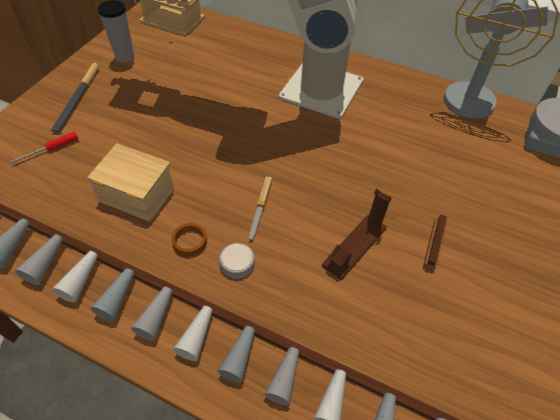

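View pics/top0.png

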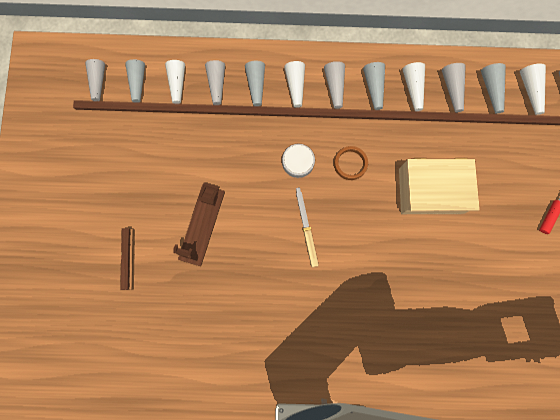

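```bash
sed -i "s/Rm=np.array(im\['rotation'\])/Rm=R.from_rotvec(im['rotation']).as_matrix()/" h.py
cat > ov.py <<'E'
from h import *
def model(cfg):
    ang=np.deg2rad
    S=[]
    kx,ky,ka=cfg['knife'];d=np.array([np.cos(ang(ka)),np.sin(ang(ka)),0]);n=np.array([-d[1],d[0],0]);g=np.array([kx,ky,.011])
    for a in(-1,1):
        S.append((g-.07*d+a*.009*n+[0,0,.011],g+.03*d+a*.009*n+[0,0,.011]));S.append((g+.03*d+a*.007*n,g+.122*d+a*.007*n))
    S.append((g+.135*d-.005*n,g+.135*d+.005*n));S.append((g-.07*d-.009*n+[0,0,.011],g-.07*d+.009*n+[0,0,.011]))
    rx,ry,ra=cfg['rest'];h=np.array([np.cos(ang(ra)),np.sin(ang(ra)),0]);z=np.array([0,0,1.]);n=np.array([-h[1],h[0],0])
    c,s_=np.cos(ang(30)),np.sin(ang(30)); dx=c*h-s_*z; dz=s_*h+c*z; o=np.array([rx,ry,.045])
    for a in(-1,1):
        S.append((o-.03*dx+a*.012*n+.007*dz,o+a*.012*n+.007*dz)); S.append((o-.186*dx-.0095*dz+a*.014*n,o-.186*dx+.0025*dz+a*.014*n))
    S.append((o-.012*n+.001*dx+.014*dz,o+.012*n+.001*dx+.014*dz)); S.append((o-.186*dx-.0095*dz-.014*n,o-.186*dx-.0095*dz+.014*n))
    bx,by,ba,th=cfg['box'];d=np.array([np.cos(ang(ba)),np.sin(ang(ba)),0]);n=np.array([-d[1],d[0],0]);o=np.array([bx,by,0])
    H=o+.06*d+.09*z; u=-np.cos(th)*d+np.sin(th)*z; w=np.sin(th)*d+np.cos(th)*z
    q=[H+.082*n+.006*w,H+.128*u+.082*n+.006*w,H+.128*u-.082*n+.006*w,H-.082*n+.006*w]
    S+=[(q[i],q[(i+1)%4]) for i in range(4)]
    f=o-.06*d; S+=[(f+.08*n,f-.08*n),(f+.025*n+.076*z,f-.025*n+.076*z),(f+.08*n,f+.08*n+.09*z)]
    return S
def draw(im,S,box,k,fn,s=None):
    x0,y0,x1,y1=box; I=cv2.resize(im['color'][y0:y1,x0:x1,::-1],None,fx=k,fy=k,interpolation=cv2.INTER_CUBIC)
    for a,b in S:
        p=proj(im,np.array([a,b]),s); p=(p+.5-[x0,y0])*k
        cv2.line(I,*[tuple(int(v) for v in q) for q in p],(0,255,0),1)
    cv2.imwrite('pics/'+fn,I)
E
python3 - <<'E'
from ov import *
S=model(dict(knife=(.5055,.0405,12.5),rest=(.616,.2885,-14.4),box=(.641,-.2735,2.7,.06)))
t=eyes.camera('top');c=eyes.camera('scene')
draw(t,S,(160,140,340,275),4.4,'ot1.png');draw(t,S,(380,140,500,230),6,'ot2.png')
draw(c,S,(230,160,420,290),4,'os1.png');draw(c,S,(70,130,190,230),6,'os2.png')
E
```

```text
(no output)
```

View pics/ot1.png

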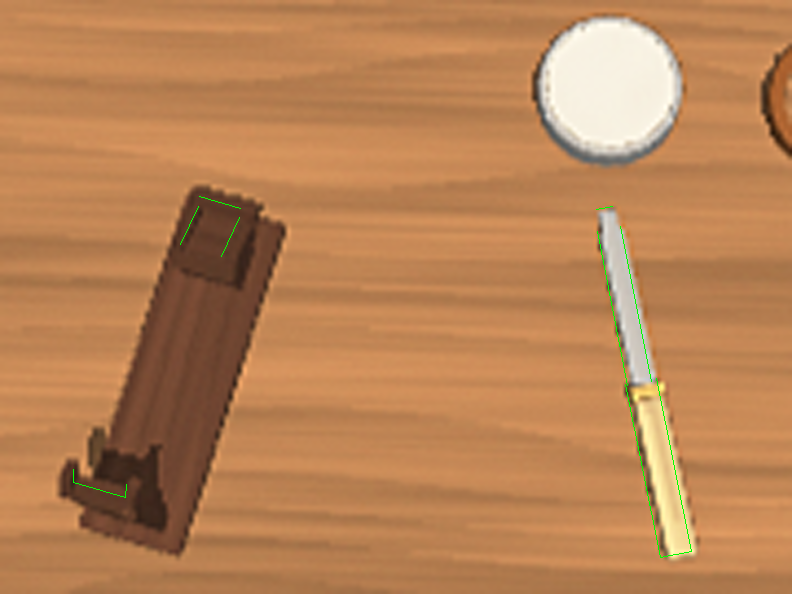

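View pics/ot2.png

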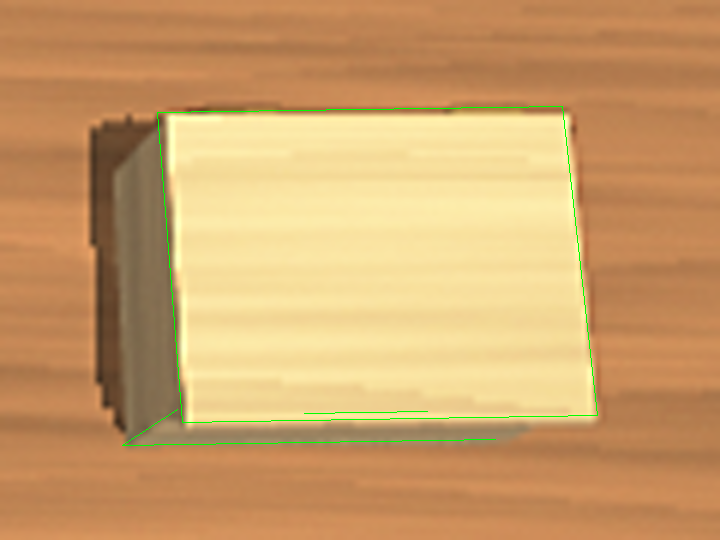

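View pics/os1.png

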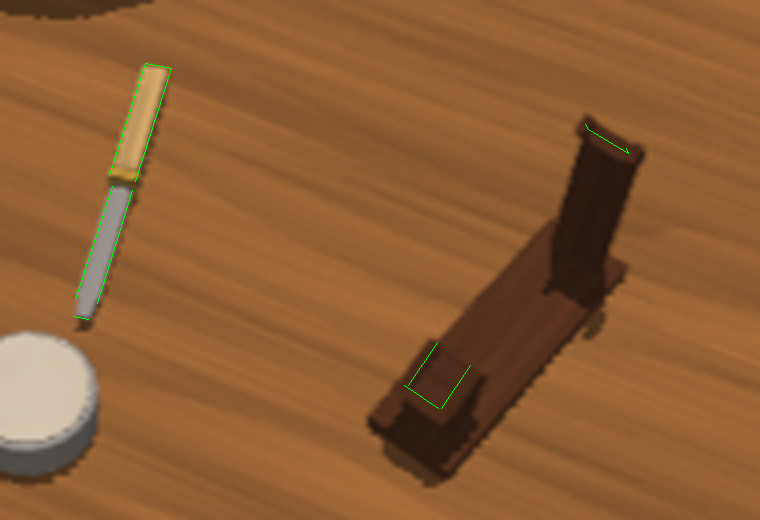

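View pics/os2.png

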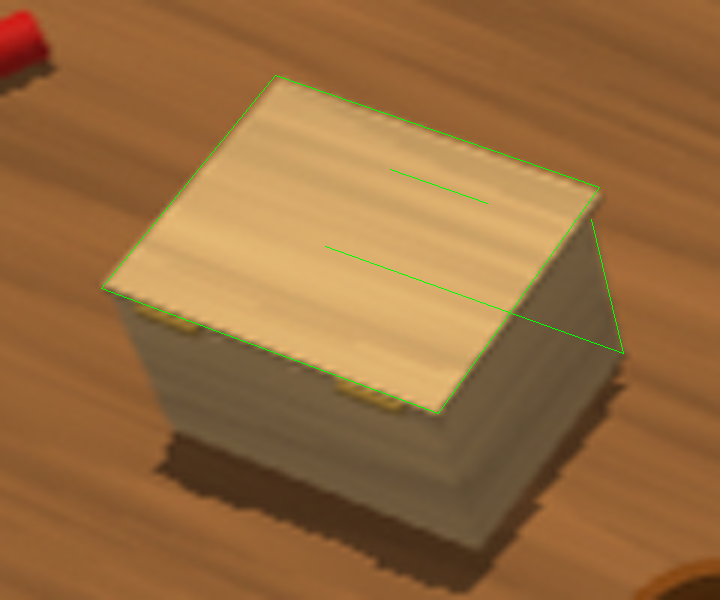

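```bash
cat > go.py <<'E'
from h import *
import sys
def go(x,y,z,yaw,s=None):
    s=s or manip.get_state();M=R.from_rotvec(s['ee_rot']).as_matrix()
    d=M.T@(np.array([x,y,z])-s['eef_pos'])*1000
    cur=np.degrees(np.arctan2(M[1,0],M[0,0]))
    print('t',round(s['time_s'],2),'pos',np.round(s['eef_pos'],4),'yaw',cur.round(2),'w',round(s['width'],3),'F',np.round(s['ft_force'],1),'-> shift',d.round(1),'turn',round(cur-yaw,2))
if __name__=='__main__': go(*map(float,sys.argv[1:5]))
E
python3 go.py .5055 .0405 .1 12.6
```

```text
t 2.2 pos [ 0.1858 -0.5967  0.2313] yaw 17.29 w 1.0 F [-0.   0.1 -0.2] -> shift [ 494.7 -513.4  131.3] turn 4.69
```

```bash
python3 -m jog '[[1,[43,-44,0],0.5],[1,[86,-88,0],1],[1,[130,-132,0],2],[1,[173,-176,0],3],[1,[216,-220,0],4],[1,[260,-264,0],4.7],[1,[303,-308,0],4.7],[1,[346,-352,20],4.7]]'; python3 go.py .5055 .0405 .07 12.6
```

```text
time_s: 3.2
eef_pos: [0.4126, -0.1583, 0.2133]
ee_rot: [3.12, 0.344, 0.006]
ft_force: [0.3, -1.1, 0.5]
width: 1.004
t 3.2 pos [ 0.4126 -0.1583  0.2133] yaw 12.59 w 1.004 F [ 0.3 -1.1  0.5] -> shift [ 133.5 -174.2  143.4] turn -0.01
```

```bash
python3 -m jog '[[1,[30,-40,20],0],[1,[60,-80,50],0],[1,[90,-118,80],0],[1,[115,-150,100],0],[1,[133,-174,110],0],[1,[133.5,-174,115],0],[1,[133.5,-174,115],0],[1,[133.5,-174,115],0]]'
python3 - <<'E'
from ov import *
s=manip.get_state(); im=snap('wrist','w1.png')
S=model(dict(knife=(.5055,.0405,12.5),rest=(.616,.2885,-14.4),box=(.641,-.2735,2.7,.06)))
draw(im,S[:6],(0,0,560,420),1.4,'w1o.png',s)
from go import go; go(.5055,.0405,.003,12.6,s)
E
```

```text
time_s: 4.2
eef_pos: [0.5051, 0.0395, 0.0987]
ee_rot: [3.121, 0.342, 0.006]
ft_force: [-0.4, -0.5, -0.2]
width: 1.0
t 4.2 pos [0.5051 0.0395 0.0987] yaw 12.52 w 1.0 F [-0.4 -0.5 -0.2] -> shift [ 0.2 -1.2 95.7] turn -0.08
```

View pics/w1o.png

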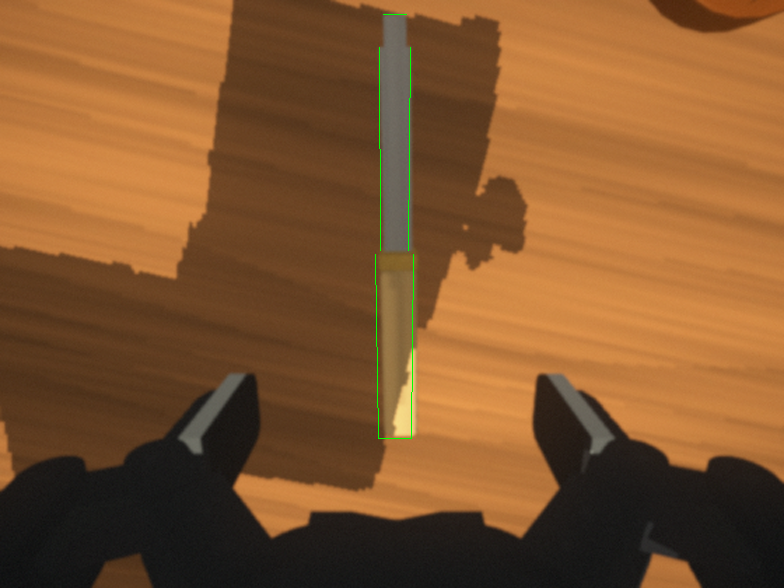

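```bash
python3 -m jog '[[1,[0,-1,40],-1],[1,[0,-1,75],-1],[1,[0,-1,95.5],-1],[1,[0,-1,95.5],-1],[-1,[0,-1,95.5],-1],[-1,[0,-1,95.5],-1],[-1,[0,-1,95.5],-1],[-1,[0,-1,95.5],-1]]' 100; python3 go.py .5055 .0405 .003 13.5
```

```text
time_s: 5.25
eef_pos: [0.506, 0.0403, 0.0043]
ee_rot: [3.117, 0.37, 0.009]
ft_force: [-0.3, 0.0, 8.7]
width: 0.181
t 5.25 pos [0.506  0.0403 0.0043] yaw 13.53 w 0.181 F [-0.3  0.   8.7] -> shift [-0.4 -0.3  1.3] turn 0.03
```

```bash
python3 -m jog '[[-1,[0,0,-30],0],[-1,[-10,0,-70],0],[-1,[-40,30,-96],2],[-1,[-60,80,-96],5],[-1,[-60,130,-96],8],[-1,[-60,180,-96],10.8],[-1,[-60,210,-96],10.8],[-1,[-60,210,-96],10.8]]' 100
python3 - <<'E'
from h import *
from go import go
s=manip.get_state(); go(.413,-.284,.1,2.7,s)
snap('wrist','w2.png');snap('scene','s2.png')
for c in ('scene','wrist'):
    for t in ('knife_tip','knife_grip'): print(c,t,[(np.round(d['point'],3).tolist(),round(d['confidence'],2)) for d in nets.landmark_of(c,t)[:1]])
E
```

```text
time_s: 6.25
eef_pos: [0.4967, -0.1797, 0.1007]
ee_rot: [3.138, 0.071, 0.011]
ft_force: [-0.0, 0.9, -1.4]
width: 0.181
t 6.25 pos [ 0.4967 -0.1797  0.1007] yaw 2.58 w 0.181 F [-0.   0.9 -1.4] -> shift [-88.3 100.5   0.4] turn -0.12
scene knife_tip [([0.628, -0.169, 0.106], 0.66)]
scene knife_grip [([0.496, -0.176, 0.104], 0.61)]
wrist knife_tip []
wrist knife_grip [([0.496, -0.178, 0.106], 0.77)]
```

View pics/w2.png

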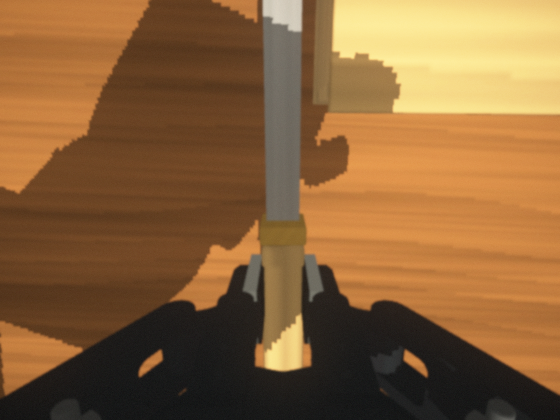

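View pics/s2.png

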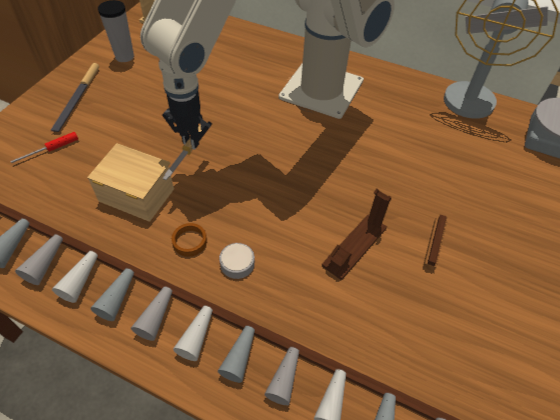

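```bash
python3 -m jog '[[-1,[-40,0,0],0],[-1,[-80,0,5],0],[-1,[-90,10,15],0],[-1,[-90,50,24],0],[-1,[-90,80,24],0],[-1,[-90,100.5,24],0],[-1,[-90,100.5,24],0],[-1,[-90,100.5,24],0]]' 100
python3 - <<'E'
from ov import *
from go import go
s=manip.get_state(); go(.413,-.284,.0763,2.7,s)
im=snap('wrist','w3.png')
S=model(dict(knife=(.5055,.0405,12.5),rest=(.616,.2885,-14.4),box=(.641,-.2735,2.7,.06)))
draw(im,S[12:],(0,0,560,420),1.4,'w3o.png',s)
for c in ('wrist','scene'):
    if c=='scene': eyes.camera(c)
    for t in ('lid_lip','knife_tip'): print(c,t,[(np.round(d['point'],3).tolist(),round(d['confidence'],2)) for d in nets.landmark_of(c,t)[:1]])
E
```

```text
time_s: 7.55
eef_pos: [0.4108, -0.2808, 0.0761]
ee_rot: [3.14, 0.077, 0.007]
ft_force: [-0.3, 0.6, -2.0]
width: 0.183
t 7.55 pos [ 0.4108 -0.2808  0.0761] yaw 2.82 w 0.183 F [-0.3  0.6 -2. ] -> shift [ 2.   3.3 -0.2] turn 0.12
wrist lid_lip []
wrist knife_tip []
scene lid_lip [([0.57, -0.275, 0.098], 0.85)]
scene knife_tip [([0.41, -0.281, 0.072], 0.46)]
```

View pics/w3o.png

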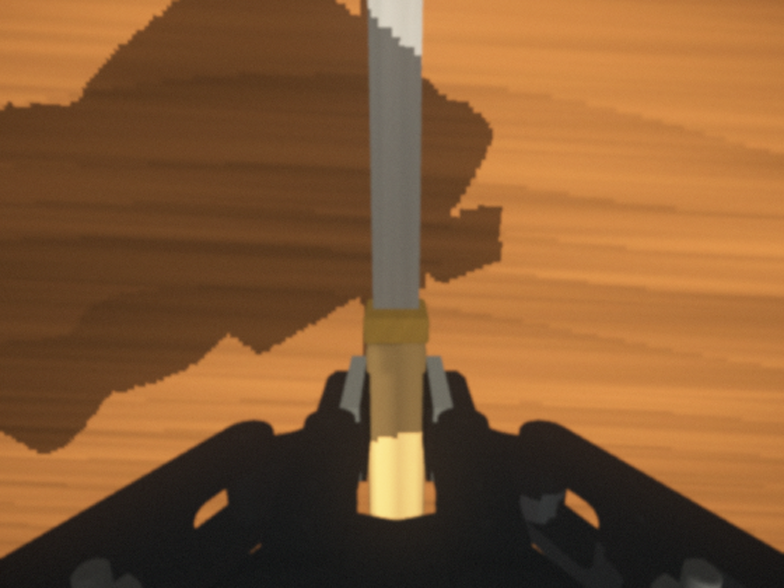

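```bash
python3 -m jog '[[-1,[12,3,0],0],[-1,[25,3,0],0],[-1,[38,3,0],0],[-1,[50,3,0],0],[-1,[60,3,0],0],[-1,[65,3,0],0],[-1,[65,3,0],0],[-1,[65,3,0],0]]' 110
python3 - <<'E'
from ov import *
from go import go
s=manip.get_state(); go(.413,-.284,.0763,2.7,s)
im=snap('wrist','w4.png'); c=snap('scene','s4.png')
draw(c,[],(70,90,260,220),4,'s4o.png')
E
```

```text
time_s: 8.85
eef_pos: [0.4757, -0.2807, 0.0765]
ee_rot: [3.139, 0.078, 0.007]
ft_force: [-0.5, -0.3, -1.0]
width: 0.178
t 8.85 pos [ 0.4757 -0.2807  0.0765] yaw 2.84 w 0.178 F [-0.5 -0.3 -1. ] -> shift [-62.8   0.2  -0. ] turn 0.14
```

View pics/w4.png

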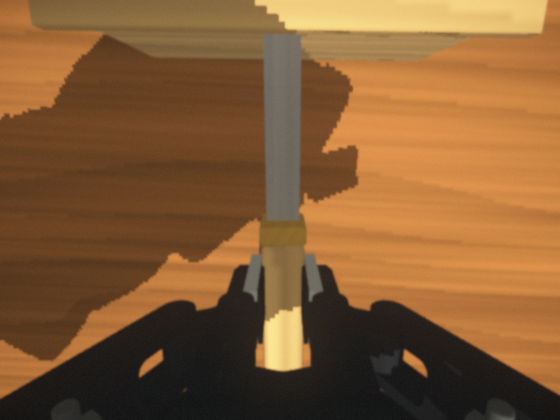

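View pics/s4o.png

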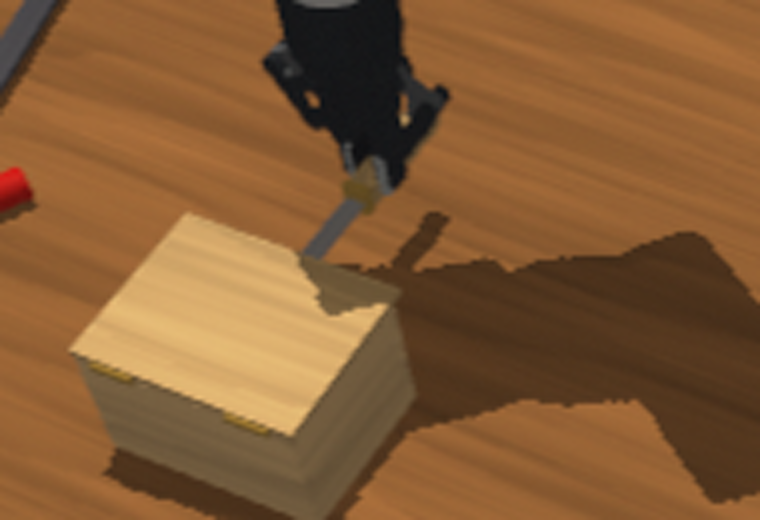

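```bash
python3 -m jog '[[-1,[0,0,-6],0],[-1,[0,0,-13],0],[-1,[1,0,-20],0],[-1,[2,0,-27],0],[-1,[3,0,-34],0],[-1,[4,0,-41],0],[-1,[5,0,-48],0],[-1,[6,0,-55],0]]' 120
python3 - <<'E'
from ov import *
from go import go
s=manip.get_state(); go(.413,-.284,.0763,2.7,s);print(np.round(s['torque'],2))
im=snap('wrist','w5.png'); c=snap('scene','s5.png')
draw(c,[],(70,70,260,200),4,'s5o.png')
for t in ('lid_lip','knife_grip','knife_tip'): print(t,[(np.round(d['point'],3).tolist(),round(d['confidence'],2)) for d in nets.landmark_of('scene',t)[:1]])
E
```

```text
time_s: 9.95
eef_pos: [0.4814, -0.2803, 0.1321]
ee_rot: [3.139, 0.078, 0.007]
ft_force: [0.6, 0.3, -3.5]
width: 0.178
t 9.95 pos [ 0.4814 -0.2803  0.1321] yaw 2.83 w 0.178 F [ 0.6  0.3 -3.5] -> shift [-68.8   0.2  55.5] turn 0.13
[0.01 0.29 0.01]
lid_lip [([0.616, 0.289, 0.047], 0.59)]
knife_grip [([0.477, -0.279, 0.134], 0.57)]
knife_tip [([0.614, -0.272, 0.14], 0.81)]
```

View pics/w5.png

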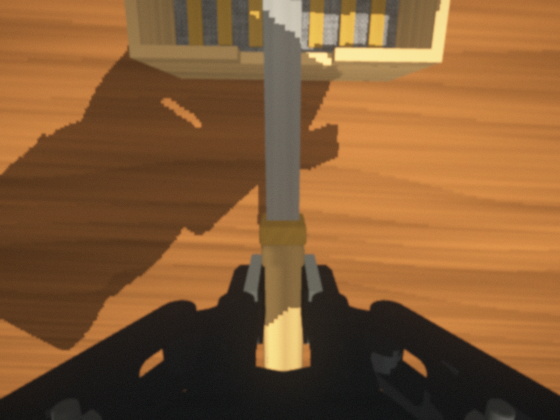

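View pics/s5o.png

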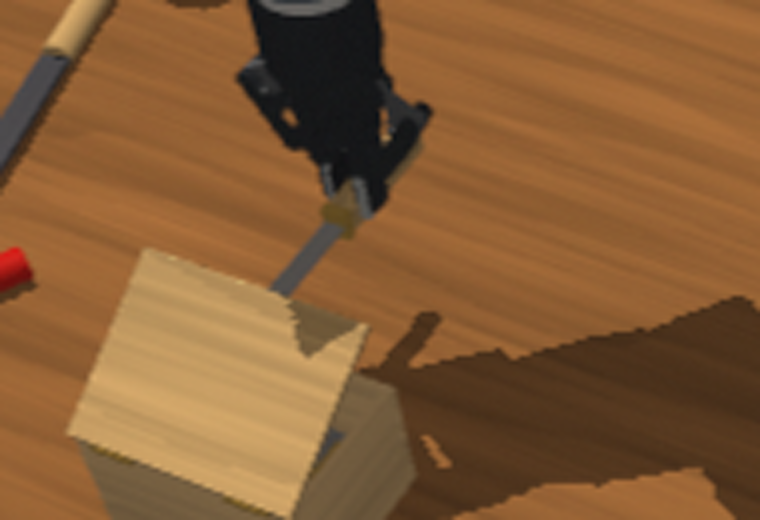

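```bash
python3 -m jog '[[-1,[3,0,-7],0],[-1,[6,0,-14],0],[-1,[9,0,-21],0],[-1,[12,0,-28],0],[-1,[15,0,-35],0],[-1,[18,0,-42],0],[-1,[22,0,-50],0],[-1,[26,0,-58],0]]' 120
python3 - <<'E'
from ov import *
from go import go
s=manip.get_state(); go(.413,-.284,.0763,2.7,s);print(np.round(s['torque'],2))
im=snap('wrist','w6.png'); c=snap('scene','s6.png')
draw(c,[],(70,70,260,200),4,'s6o.png')
for t in ('lid_lip','knife_grip','knife_tip'): print(t,[(np.round(d['point'],3).tolist(),round(d['confidence'],2)) for d in nets.landmark_of('scene',t)[:1]])
E
```

```text
time_s: 11.2
eef_pos: [0.5076, -0.2791, 0.1906]
ee_rot: [3.139, 0.077, 0.009]
ft_force: [-0.3, -0.7, -2.3]
width: 0.176
t 11.2 pos [ 0.5076 -0.2791  0.1906] yaw 2.82 w 0.176 F [-0.3 -0.7 -2.3] -> shift [-95.4  -0.  113.7] turn 0.12
[-0.03  0.28 -0.04]
lid_lip [([0.637, -0.275, 0.208], 0.68)]
knife_grip [([0.51, -0.278, 0.196], 0.58)]
knife_tip [([0.64, -0.275, 0.198], 0.84)]
```

View pics/s6o.png

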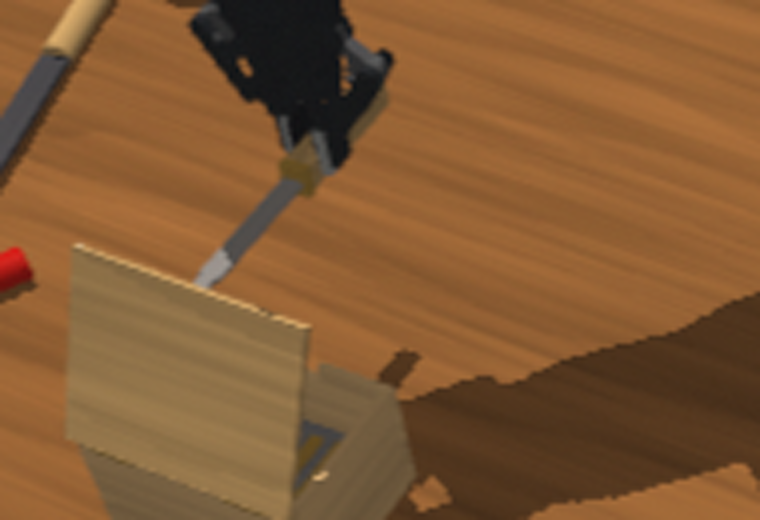

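View pics/w6.png

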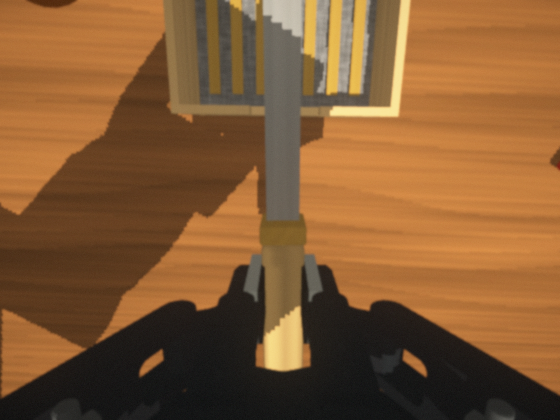

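```bash
python3 -m jog '[[-1,[-10,0,3],0],[-1,[-40,0,3],0],[-1,[-80,-5,0],0],[-1,[-110,-50,-5],2],[-1,[-110,-110,-10],6],[-1,[-100,-170,-10],10],[-1,[-90,-230,-10],14],[-1,[-80,-290,-10],17.2]]' 120
python3 - <<'E'
from ov import *
from go import go
s=manip.get_state(); go(.47,.3185,.21,-14.4,s)
c=snap('scene','s7.png')
for t in ('lid_lip','knife_grip','knife_tip'): print(t,[(np.round(d['point'],3).tolist(),round(d['confidence'],2)) for d in nets.landmark_of('scene',t)[:1]])
E
```

```text
time_s: 12.45
eef_pos: [0.4127, 0.008, 0.1991]
ee_rot: [3.115, -0.397, 0.011]
ft_force: [0.7, -0.2, -1.9]
width: 0.177
t 12.45 pos [0.4127 0.008  0.1991] yaw -14.53 w 0.177 F [ 0.7 -0.2 -1.9] -> shift [ -22.4 -314.9  -11.1] turn -0.13
lid_lip [([0.637, -0.273, 0.207], 0.66)]
knife_grip [([0.414, 0.009, 0.204], 0.65)]
knife_tip [([0.46, 0.332, 0.132], 0.69)]
```

View pics/s7.png

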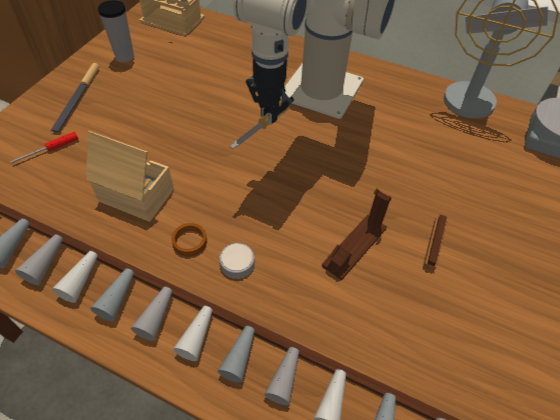

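```bash
python3 go.py .4993 .3185 .185 -14.4
```

```text
t 12.65 pos [0.4127 0.0074 0.1988] yaw -14.15 w 0.179 F [-0.2 -0.2 -1.8] -> shift [   7.8 -322.8   13.6] turn 0.25
```

```bash
python3 -m jog '[[-1,[1,-50,0],0],[-1,[2,-110,0],0],[-1,[3,-170,0],0],[-1,[4,-230,0],0],[-1,[6,-280,0],0],[-1,[8,-315,5],0.3],[-1,[8,-323,13],0.3],[-1,[8,-323,13],0.3]]' 120
cat > look.py <<'E'
from ov import *
from go import go
import sys
n=sys.argv[1]; ra=(.616,.2885,-14.4)
s=manip.get_state(); go(.4993,.3185,.185,-14.4,s)
S=model(dict(knife=(.5055,.0405,12.5),rest=ra,box=(.641,-.2735,2.7,.06)))[6:12]
im=snap('wrist','w%s.png'%n);draw(im,S,(0,0,560,420),1.4,'w%so.png'%n,s)
if len(sys.argv)<4:
    for t in ('cradle','stop','fork','knife_grip','knife_tip'): print('w',t,[(np.round(d['point'],4).tolist(),round(d['confidence'],2)) for d in nets.landmark_of('wrist',t)[:1]])
c=snap('scene','s%s.png'%n);draw(c,S,(270,110,430,290),float(3.2),'s%so.png'%n)
for t in ('cradle','fork','knife_grip','knife_tip'): print('s',t,[(np.round(d['point'],4).tolist(),round(d['confidence'],2)) for d in nets.landmark_of('scene',t)[:1]])
E
python3 look.py 8
```

```text
time_s: 13.65
eef_pos: [0.4992, 0.3166, 0.1843]
ee_rot: [3.113, -0.396, 0.006]
ft_force: [-0.4, -0.5, -1.4]
width: 0.177
t 13.65 pos [0.4992 0.3166 0.1843] yaw -14.52 w 0.177 F [-0.4 -0.5 -1.4] -> shift [-0.3 -1.9 -0.7] turn -0.12
w cradle []
w stop []
w fork [([0.499, 0.3225, 0.1787], 0.64)]
w knife_grip [([0.4982, 0.3172, 0.1906], 0.74)]
w knife_tip []
s cradle [([0.6157, 0.289, 0.0478], 0.72)]
s fork [([0.4591, 0.3295, 0.1325], 0.7)]
s knife_grip []
s knife_tip [([0.6281, 0.2855, 0.1935], 0.63)]
```

View pics/w8o.png

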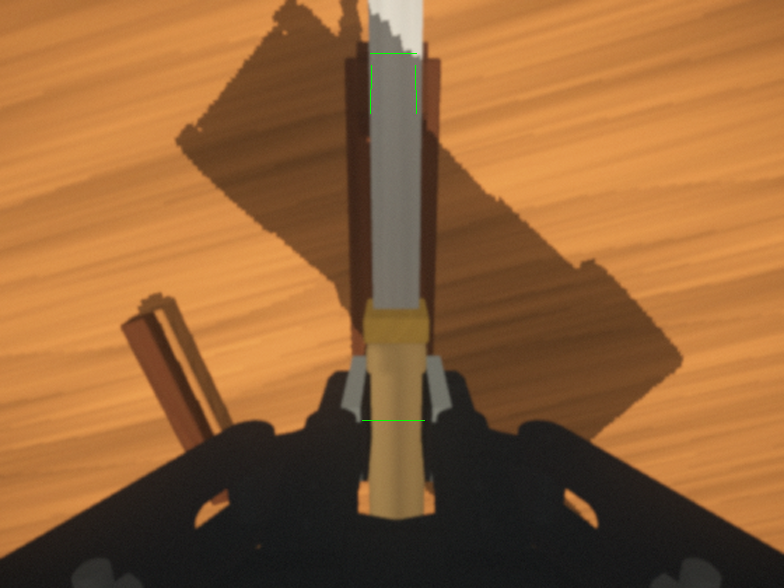

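View pics/s8o.png

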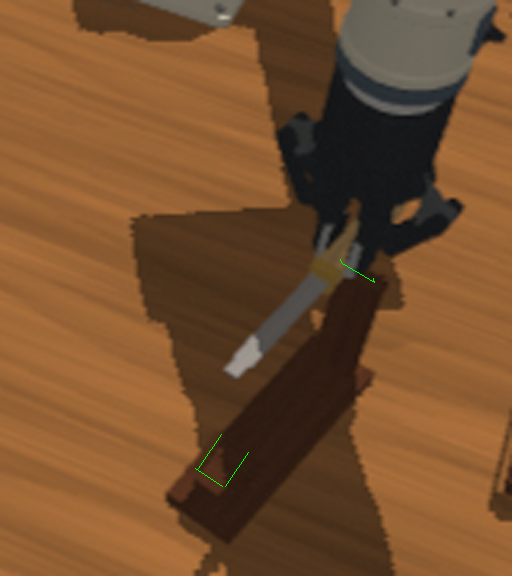

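```bash
python3 -m jog '[[-1,[0,-2,8],0],[-1,[0,-2,16],0],[-1,[0,-2,24],0],[-1,[0,-2,32],0],[-1,[0,-2,40],0],[-1,[0,-2,42],0],[-1,[0,-2,42],0],[-1,[0,-2,42],0]]' 20; python3 look.py 9 x
```

```text
time_s: 15.2
eef_pos: [0.5005, 0.3206, 0.1442]
ee_rot: [3.116, -0.395, 0.01]
ft_force: [-0.4, -0.1, -2.0]
width: 0.179
t 15.2 pos [0.5005 0.3206 0.1442] yaw -14.46 w 0.179 F [-0.4 -0.1 -2. ] -> shift [ -0.4   2.3 -40.8] turn -0.06
w cradle [([0.6141, 0.2864, 0.0457], 0.84)]
w stop [([0.6192, 0.286, 0.0457], 0.89)]
w fork [([0.4998, 0.3216, 0.1534], 0.31)]
w knife_grip [([0.4971, 0.3228, 0.1518], 0.96)]
w knife_tip []
s cradle [([0.6148, 0.287, 0.0398], 0.5)]
s fork []
s knife_grip [([0.4981, 0.3229, 0.1463], 0.6)]
s knife_tip [([0.6283, 0.2878, 0.1507], 0.89)]
```

View pics/s9o.png

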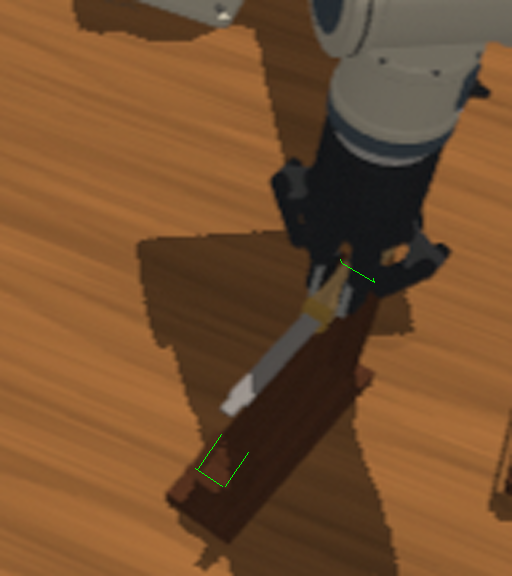

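View pics/w9o.png

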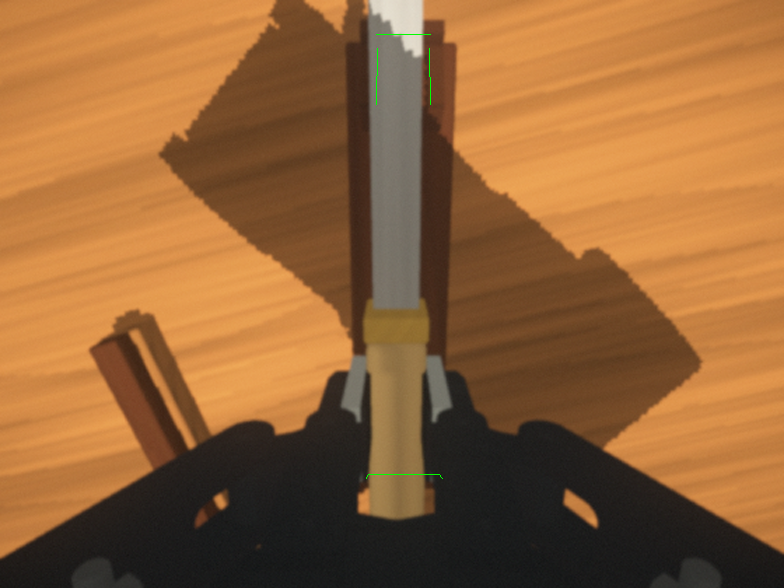

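```bash
python3 -m jog '[[-1,[1,3,0],0],[-1,[2,3,1],0],[-1,[2,3,4],0],[-1,[2,3,7],0],[-1,[2,3,10],0],[-1,[2,3,13],0],[-1,[2,3,16],0],[-1,[2,3,18],0]]' 20; python3 look.py 10 x
```

```text
time_s: 16.75
eef_pos: [0.5029, 0.3186, 0.1279]
ee_rot: [-3.114, 0.396, -0.014]
ft_force: [-2.3, 4.3, 15.3]
width: 0.175
t 16.75 pos [0.5029 0.3186 0.1279] yaw -14.51 w 0.175 F [-2.3  4.3 15.3] -> shift [ -3.    0.8 -57.1] turn -0.11
w cradle []
w stop []
w fork []
w knife_grip [([0.4975, 0.3238, 0.1367], 0.92)]
w knife_tip []
s cradle [([0.6152, 0.2871, 0.0434], 0.52)]
s fork [([0.6178, 0.2857, 0.0432], 0.47)]
s knife_grip [([0.4986, 0.3223, 0.1331], 0.89)]
s knife_tip [([0.6274, 0.2871, 0.1169], 0.58)]
```

View pics/s10o.png

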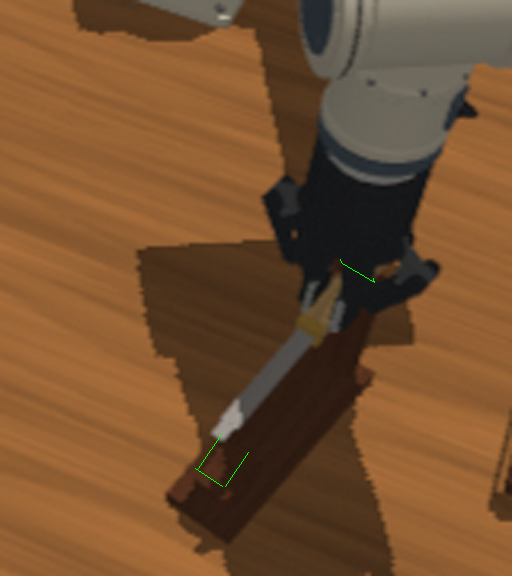

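View pics/w10o.png

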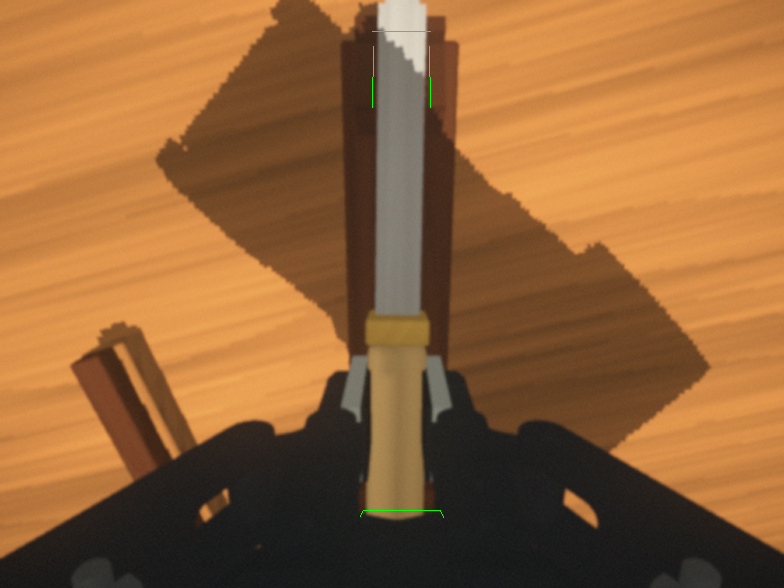

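```bash
python3 -m jog '[[-1,[0,0,1],0],[-1,[0,0,2],0],[-1,[0,0,3],0],[-1,[0,0,4],0],[-1,[0,0,6],0],[-1,[0,0,7],0],[-1,[0,0,8],0],[-1,[0,0,9],0]]' 20; python3 look.py 11 x
```

```text
time_s: 18.3
eef_pos: [0.5042, 0.3206, 0.1217]
ee_rot: [-3.11, 0.397, -0.017]
ft_force: [-4.0, 1.0, 21.9]
width: 0.176
t 18.3 pos [0.5042 0.3206 0.1217] yaw -14.57 w 0.176 F [-4.   1.  21.9] -> shift [ -3.6   2.8 -63.4] turn -0.17
w cradle [([0.6145, 0.2896, 0.0467], 0.72)]
w stop [([0.6217, 0.2894, 0.0455], 0.77)]
w fork []
w knife_grip [([0.4943, 0.3236, 0.1288], 0.73)]
w knife_tip []
s cradle [([0.6166, 0.289, 0.044], 0.82)]
s fork [([0.4583, 0.3315, 0.133], 0.79)]
s knife_grip [([0.4979, 0.3226, 0.1277], 0.83)]
s knife_tip [([0.6219, 0.2899, 0.0955], 0.89)]
```

View pics/s11o.png

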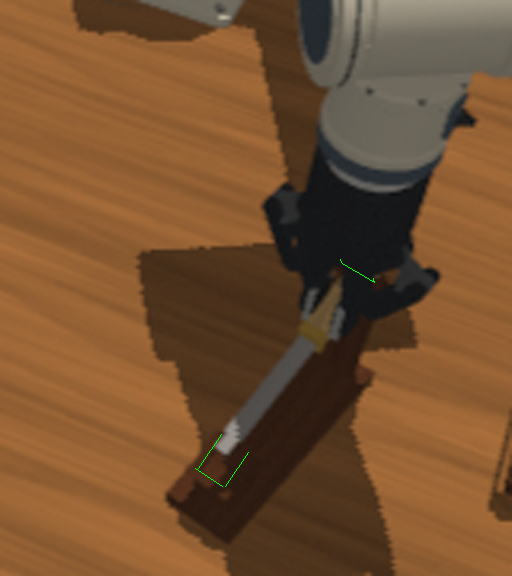

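View pics/w11o.png

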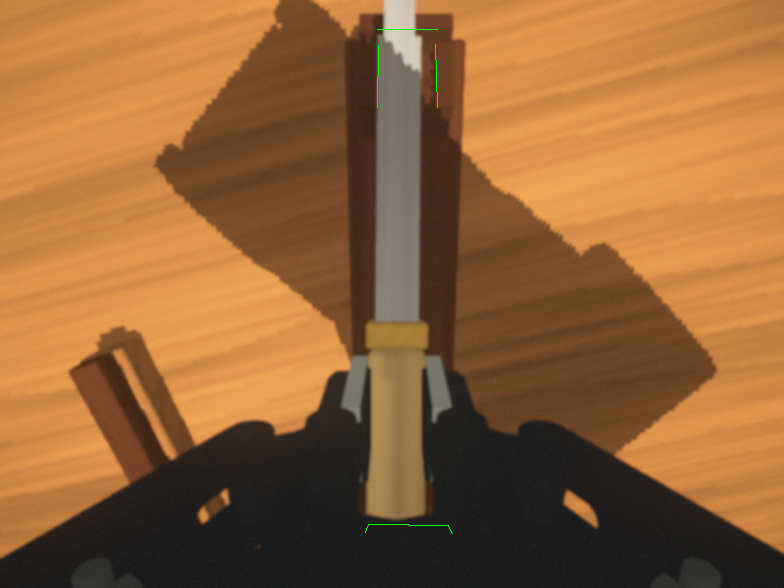

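```bash
python3 -m jog '[[-1,[0,0,0],0],[-1,[0,0,0],0],[-1,[0,0,0],0],[-1,[0,0,0],0],[-1,[0,0,0],0],[-1,[0,0,0],0],[-1,[0,0,0],0],[-1,[0,0,0],0]]' 20; python3 -c "
from h import *
s=manip.get_state();print(np.round(s['torque'],2),np.round(s['ft_force'],1),np.round(s['eef_pos'],4))
eyes.camera('scene')
for t in ('knife_grip','knife_tip'): print('s',t,[(np.round(d['point'],4).tolist(),round(d['confidence'],2)) for d in nets.landmark_of('scene',t)[:1]])"
```

```text
time_s: 19.85
eef_pos: [0.5046, 0.3211, 0.1229]
ee_rot: [-3.108, 0.397, -0.018]
ft_force: [-0.6, -0.5, 8.0]
width: 0.175
[0.09 0.75 0.02] [-0.6 -0.5  8. ] [0.5046 0.3211 0.1229]
s knife_grip [([0.5015, 0.325, 0.1247], 0.72)]
s knife_tip [([0.6225, 0.2886, 0.0955], 0.74)]
```

```bash
python3 -m jog '[[-1,[0,0,-3],0],[-1,[0,0,-4],0],[-1,[-2,2,-4],0],[-1,[-3,3.5,-4],0],[-1,[-3,3.5,-4],0],[-1,[-3,3.5,-4],0],[-1,[-3,3.5,-4],0],[-1,[-3,3.5,-4],0]]' 20; python3 look.py 12 x
```

```text
time_s: 21.0
eef_pos: [0.5008, 0.3185, 0.1268]
ee_rot: [-3.108, 0.397, -0.018]
ft_force: [0.0, 0.2, -1.2]
width: 0.175
t 21.0 pos [0.5008 0.3185 0.1268] yaw -14.57 w 0.175 F [ 0.   0.2 -1.2] -> shift [ -0.8  -0.2 -58.2] turn -0.17
w cradle []
w stop []
w fork []
w knife_grip [([0.4959, 0.3209, 0.135], 0.88)]
w knife_tip []
s cradle [([0.6173, 0.2879, 0.0412], 0.59)]
s fork [([0.705, 0.0692, -0.0003], 0.64)]
s knife_grip [([0.4923, 0.3219, 0.133], 0.74)]
s knife_tip []
```

View pics/w12o.png

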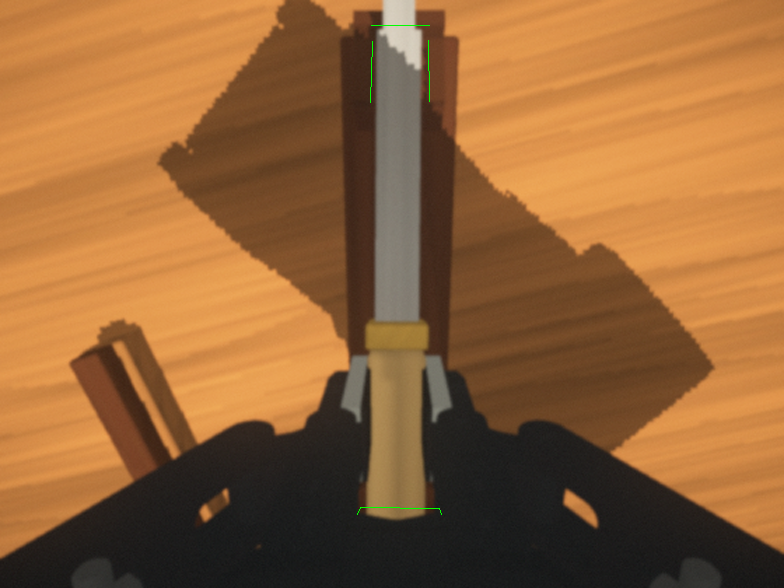

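View pics/s12o.png

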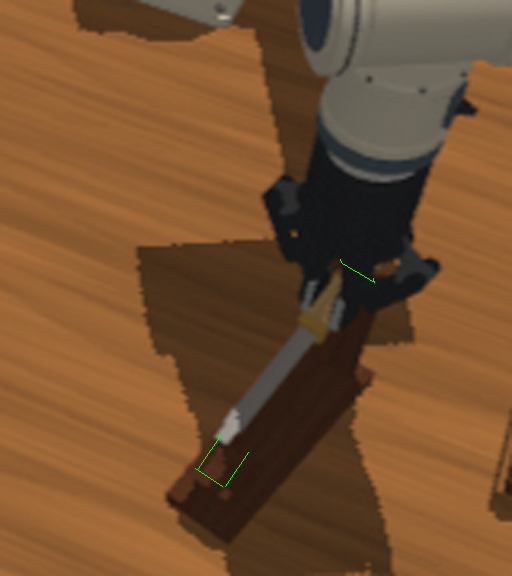

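Run:
```python
from ov import *
a=cv2.imread('pics/s12.png')[195:275,315:395]; b=cv2.imread('pics/s9.png')[195:275,315:395]
I=np.hstack([cv2.resize(x,None,fx=5,fy=5,interpolation=cv2.INTER_CUBIC) for x in (b,a)]); cv2.imwrite('pics/z12.png',I)
```

```text
(no output)
```

View pics/z12.png

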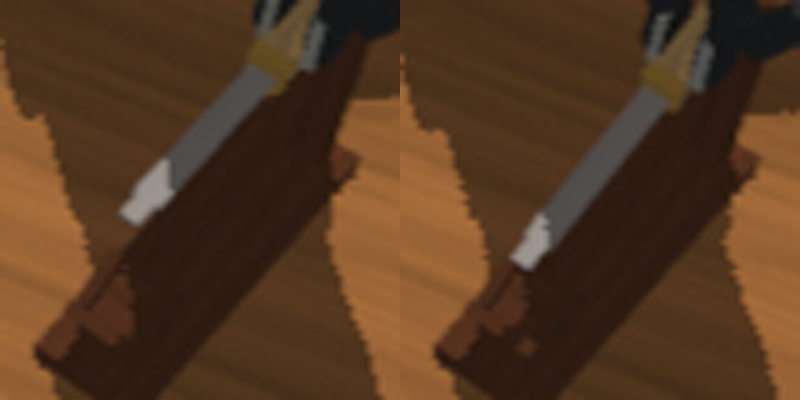

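```bash
cat > fit.py <<'E'
from ov import *
from scipy.optimize import least_squares
def fit(tcp,yaw,tip,col,im):
    tcp=np.array(tcp);h=np.array([np.cos(np.radians(yaw)),np.sin(np.radians(yaw)),0]);z=np.array([0,0,1.]);n=np.array([-h[1],h[0],0])
    def pts(p):
        a,e,v,l=p; d=np.cos(a)*h-np.sin(a)*z; u=np.sin(a)*h+np.cos(a)*z; g=tcp+v*z+e*h+l*n
        return np.array([g+.135*d,g+.03*d+.0*u]),g
    f=lambda p: np.r_[(proj(im,pts(p)[0])-[tip,col]).ravel(), (p[2]-.0067)/.002, p[3]/.002,p[1]/.006]
    r=least_squares(f,[.2,0,.0067,0],x_scale=[.1,.01,.01,.01]); p=r.x
    o=np.array([.616,.2885,.045]);c=np.cos(np.pi/6)
    rh=np.array([np.cos(np.radians(-14.4)),np.sin(np.radians(-14.4)),0]);rn=np.array([-rh[1],rh[0],0])
    dx=c*rh-.5*z;dz=.5*rh+c*z
    T,g=pts(p)[0][0],pts(p)[1]
    print('deg %.1f e %.1f v %.1f l %.1f mm'%(np.degrees(p[0]),*(p[1:]*1e3)),'res',r.fun.round(2),'tip cr',(np.array([dx,rn,dz])@(T-o)*1e3).round(1),'grip cr',(np.array([dx,rn,dz])@(g-o)*1e3).round(1))
E
python3 - <<'E'
from fit import *
im=eyes.camera('scene')
fit([.5005,.3206,.1442],-14.46,(340.8,238.4),(368.2,209.8),im)
fit([.5008,.3185,.1268],-14.57,(339.4,247.8),(367.4,213.6),im)
E
```

```text
deg -0.0 e -2.7 v 6.3 l 2.0 mm res [-0.25  0.04 -0.69 -0.66 -0.19  0.98 -0.45] tip cr [-42.    4.2  97.7] grip cr [-158.9    4.3   30.1]
deg 15.0 e -8.9 v 6.9 l 1.8 mm res [-0.15  0.04 -1.02 -0.18  0.1   0.91 -1.49] tip cr [-24.8   1.9  47.7] grip cr [-155.2    2.2   12.8]
```

```bash
python3 -m jog '[[-1,[4,1,0],0],[-1,[7,1,0],0],[-1,[7,1,2],0],[-1,[7,1,5],0],[-1,[7,1,8],0],[-1,[7,1,11],0],[-1,[7,1,14],0],[-1,[7,1,16],0]]' 20
cat > look2.py <<'E'
from ov import *
from go import go
import sys
n=sys.argv[1]; ra=(.616,.2885,-14.4)
s=manip.get_state(); go(.4993,.3185,.185,-14.4,s); print(np.round(s['torque'],2), R.from_rotvec(s['ee_rot']).as_matrix()[:,2].round(3))
S=model(dict(knife=(.5055,.0405,12.5),rest=ra,box=(.641,-.2735,2.7,.06)))[6:12]
im=snap('wrist','w%s.png'%n);draw(im,S,(0,0,560,420),1.4,'w%so.png'%n,s)
c=snap('scene','s%s.png'%n);draw(c,[],(315,190,395,280),6,'s%so.png'%n)
for t in ('knife_grip','knife_tip'): print('s',t,[(np.round(d['point'],4).tolist(),round(d['confidence'],2)) for d in nets.landmark_of('scene',t)[:1]])
E
python3 look2.py 13
```

```text
time_s: 22.6
eef_pos: [0.5091, 0.3172, 0.1129]
ee_rot: [-3.105, 0.398, -0.023]
ft_force: [0.8, 1.4, 11.2]
width: 0.175
t 22.6 pos [0.5091 0.3172 0.1129] yaw -14.6 w 0.175 F [ 0.8  1.4 11.2] -> shift [ -8.8   0.3 -72.2] turn -0.2
[ 0.46  0.62 -0.2 ] [ 0.016  0.009 -1.   ]
s knife_grip [([0.4995, 0.3206, 0.1203], 0.85)]
s knife_tip [([0.6193, 0.2875, 0.068], 0.56)]
```

View pics/w13o.png

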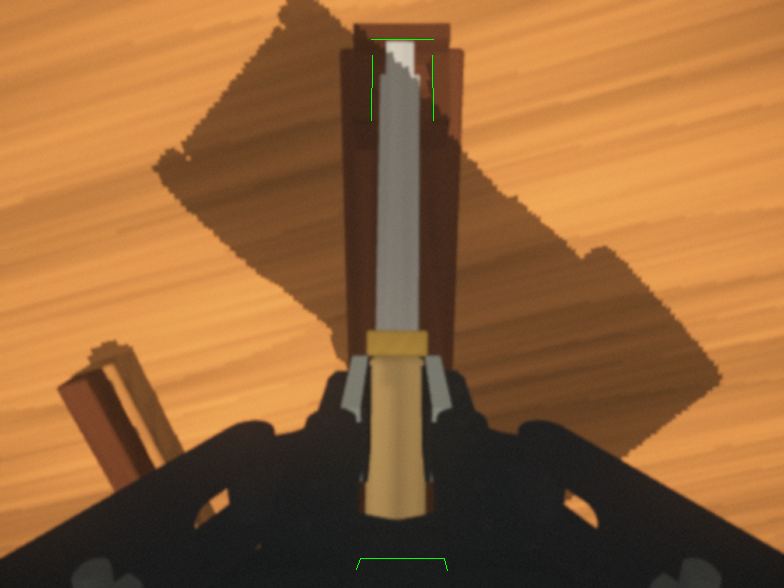

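View pics/s13o.png

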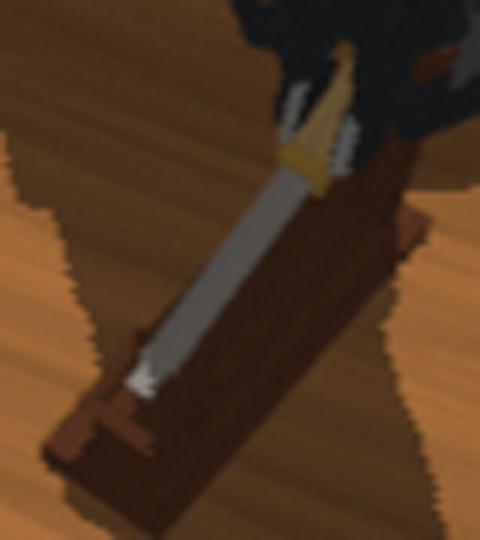

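Run:
```python
from fit import *
im=eyes.camera('scene')
fit([.5091,.3172,.1129],-14.6,(338.5,255.2),(365.8,219.7),im)
```

```text
deg 24.6 e -12.1 v 7.0 l 2.1 mm res [-0.2   0.34 -1.24 -0.41  0.16  1.05 -2.02] tip cr [-9.4  2.9 16.2] grip cr [-143.8    3.3    3.5]
```

```bash
python3 -m jog '[[-1,[2,0,0],0],[-1,[4,0.5,0],0],[-1,[5,0.5,2],0],[-1,[5,0.5,4],0],[-1,[5,0.5,6],0],[-1,[5,0.5,8],0],[-1,[5,0.5,9],0],[-1,[5,0.5,9],0]]' 20; python3 look2.py 14
```

```text
time_s: 23.85
eef_pos: [0.5148, 0.3162, 0.1054]
ee_rot: [-3.103, 0.398, -0.025]
ft_force: [-2.4, 0.3, 14.1]
width: 0.178
t 23.85 pos [0.5148 0.3162 0.1054] yaw -14.63 w 0.178 F [-2.4  0.3 14.1] -> shift [-14.4   0.5 -79.9] turn -0.23
[0.07 1.08 0.1 ] [ 0.017  0.011 -1.   ]
s knife_grip [([0.5021, 0.3218, 0.1136], 0.65)]
s knife_tip [([0.6171, 0.2892, 0.0545], 0.77)]
```

View pics/w14o.png

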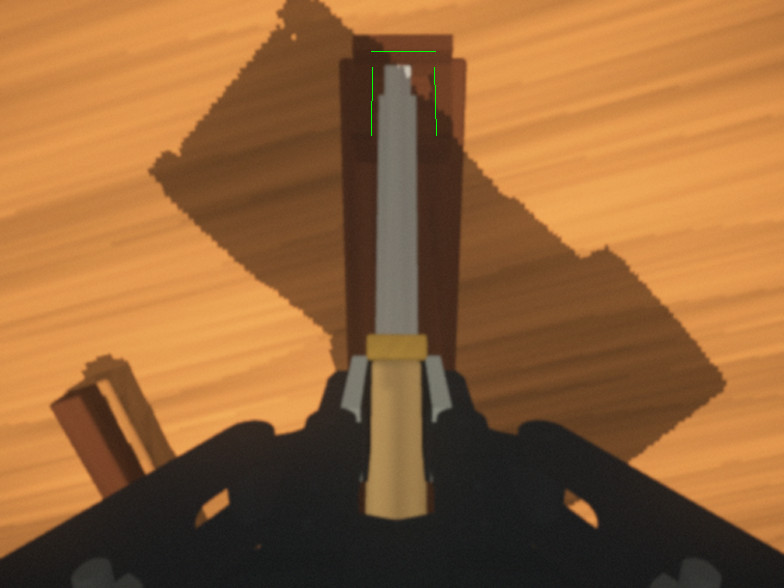

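View pics/s14o.png

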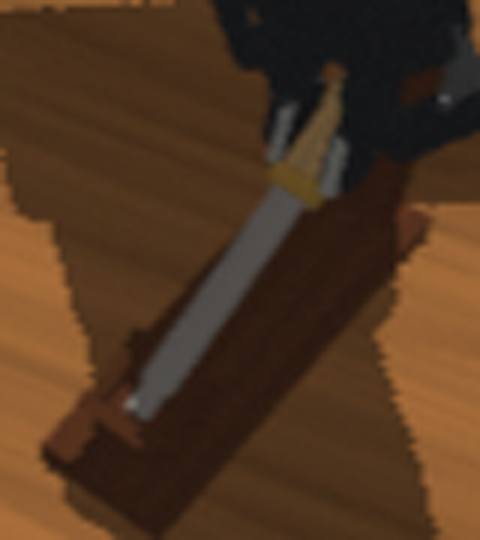

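Run:
```python
from fit import *
im=eyes.camera('scene')
fit([.5148,.3162,.1054],-14.6,(338,258.3),(364.7,222.2),im)
s=manip.get_state();print(np.round(s['ft_force'],1),s['time_s'])
```

```text
deg 29.2 e -15.0 v 7.4 l 1.6 mm res [-0.12  0.44 -1.24 -0.12  0.33  0.81 -2.5 ] tip cr [-2.7  2.9  0.7] grip cr [-137.7    3.3   -1.3]
[-0.7 -0.4 14. ] 24.1
```

```bash
python3 -m jog '[[-1,[0,0,1],0],[-1,[0,0,2],0],[-1,[0,0,3],0],[-1,[0,0,3],0],[-1,[0,0,3],0],[-1,[0,0,3],0],[-1,[0,0,3],0],[-1,[0,0,3],0]]' 20; python3 look2.py 15
```

```text
time_s: 25.1
eef_pos: [0.5159, 0.3168, 0.1036]
ee_rot: [-3.102, 0.399, -0.028]
ft_force: [0.7, 0.7, 10.5]
width: 0.177
t 25.1 pos [0.5159 0.3168 0.1036] yaw -14.65 w 0.177 F [ 0.7  0.7 10.5] -> shift [-15.2   1.2 -81.7] turn -0.25
[0.2  0.63 0.01] [ 0.019  0.012 -1.   ]
s knife_grip [([0.5039, 0.3215, 0.1144], 0.84)]
s knife_tip [([0.6167, 0.2908, 0.0488], 0.61)]
```

View pics/s15o.png

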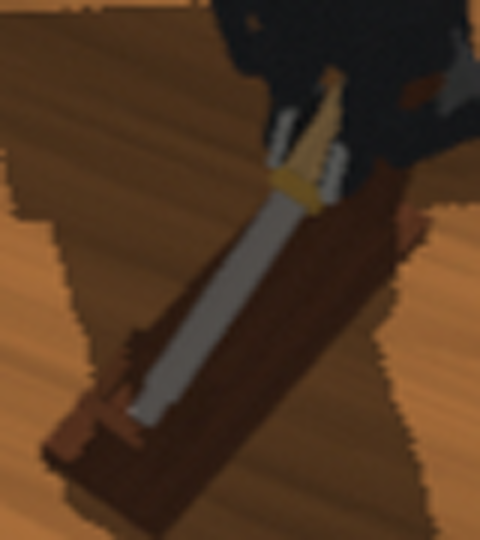

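View pics/w15o.png

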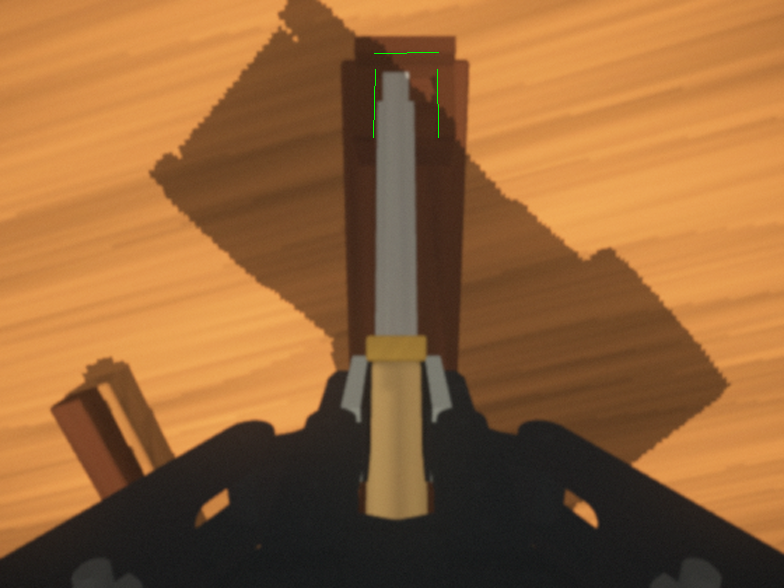

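Run:
```python
from fit import *
im=eyes.camera('scene')
fit([.5159,.3168,.1036],-14.6,(338.3,259.7),(364.5,222.7),im)
s=manip.get_state();print(np.round(s['ft_force'],1),s['time_s'])
```

```text
deg 33.1 e -14.8 v 7.5 l 1.1 mm res [ 0.07  0.22 -1.2   0.31  0.42  0.55 -2.46] tip cr [-1.1  3.3 -9.3] grip cr [-135.9    3.7   -2.1]
[-0.5  0.2 10.4] 25.35
```

Run:
```python
from ov import *
im=eyes.camera('wrist'); s=manip.get_state()
print(np.round(s['eef_pos'],4),np.round(s['ft_force'],1))
I=im['color'][:,:,::-1]; cv2.imwrite('pics/w16z.png',cv2.resize(I[15:135,220:360],None,fx=5,fy=5,interpolation=cv2.INTER_CUBIC))
o=np.array([.616,.2885,.045]);z=np.array([0,0,1.]);c=np.cos(np.pi/6)
rh=np.array([np.cos(np.radians(-14.4)),np.sin(np.radians(-14.4)),0]);rn=np.array([-rh[1],rh[0],0]);dx=c*rh-.5*z;dz=.5*rh+c*z
for x in(-15,-10,-5,0):
  for zz in (3,8): print(x,zz,(proj(im,o+(x*dx+zz*dz)/1e3,s)*1.4).round(0))
print('handle end', [(zz,(proj(im,o+(-105*dx+zz*dz)/1e3,s)*1.4).round(0)) for zz in (1.5,12.5)])
```

```text
[0.5159 0.3168 0.1036] [1.4 0.1 9.8]
-15 3 [[405. 109.]]
-15 8 [[405. 100.]]
-10 3 [[405.  98.]]
-10 8 [[405.  89.]]
-5 3 [[405.  87.]]
-5 8 [[405.  78.]]
0 3 [[405.  76.]]
0 8 [[405.  67.]]
handle end [(1.5, array([[405., 340.]])), (12.5, array([[406., 335.]]))]
```

View pics/w16z.png

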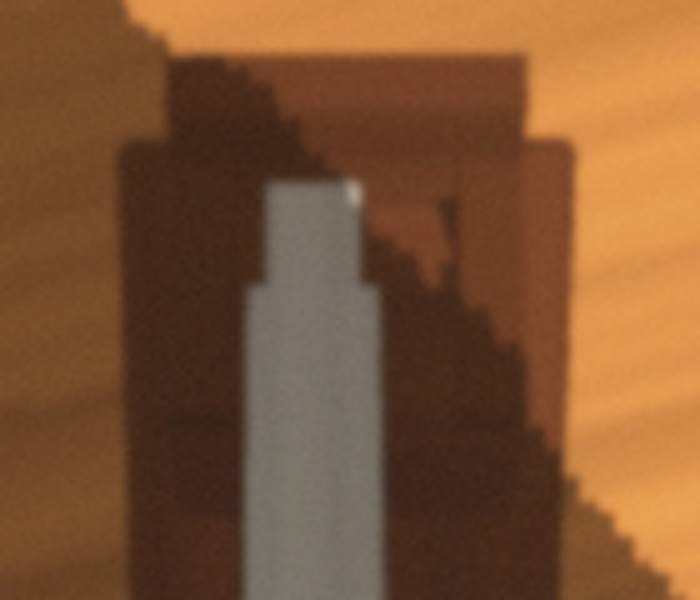

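```bash
python3 -m jog '[[-1,[-0.5,1,-0.5],0],[-1,[-0.5,1,-1],0],[-0.5,[-0.5,1,-1],0],[-0.4,[-0.5,1,-1],0],[-0.2,[-0.5,1,-1],0],[0,[-0.5,1,-1],0],[0.2,[-0.5,1,-1],0],[0.3,[-0.5,1,-1],0]]' 20; python3 look2.py 17
```

```text
time_s: 26.4
eef_pos: [0.5151, 0.316, 0.1045]
ee_rot: [-3.102, 0.399, -0.028]
ft_force: [0.3, 0.3, 0.7]
width: 0.653
t 26.4 pos [0.5151 0.316  0.1045] yaw -14.65 w 0.653 F [0.3 0.3 0.7] -> shift [-14.7   0.2 -80.7] turn -0.25
[ 0.01  0.01 -0.01] [ 0.019  0.012 -1.   ]
s knife_grip [([0.5027, 0.3201, 0.1129], 0.9)]
s knife_tip [([0.617, 0.2904, 0.0478], 0.97)]
```

View pics/w17o.png

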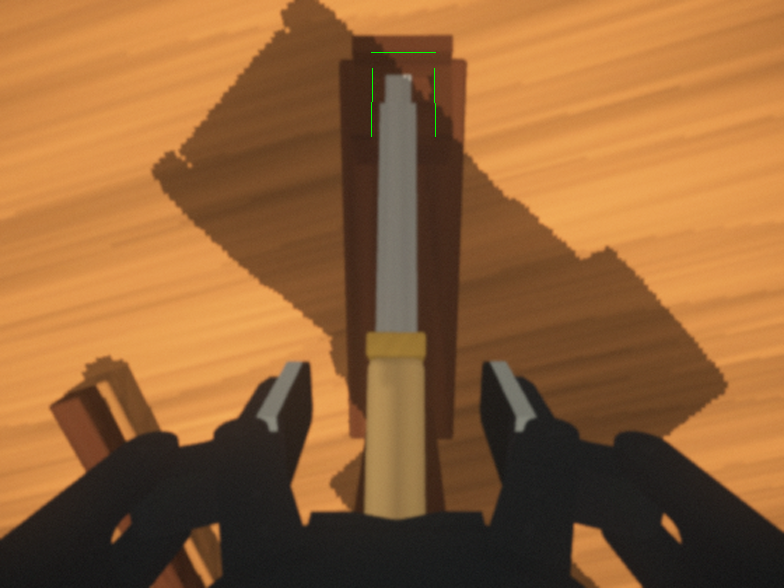

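View pics/s17o.png

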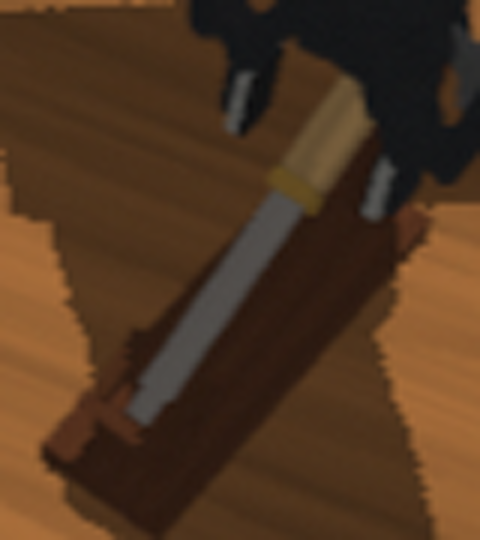

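```bash
python3 -m jog '[[0.3,[0,0,-15],0],[0.3,[0,0,-40],0],[0.3,[0,0,-70],0],[0.3,[-20,0,-110],0],[0.3,[-50,0,-150],0],[0.3,[-70,30,-170],0],[0.3,[-70,60,-170],0],[0.3,[-70,60,-170],0]]' 20
python3 - <<'E'
from ov import *
from go import go
s=manip.get_state(); go(.5,.3,.2,-14,s)
im=snap('wrist','w18.png')
c=snap('scene','s18.png');t=snap('top','t18.png')
draw(t,[],(160,140,340,275),4.4,'t18o.png')
for n in ('scene','top'):
  for q in ('knife_grip','knife_tip','lid_lip','tin','tape','bars'): print(n,q,[(np.round(d['point'],4).tolist(),round(d['confidence'],2)) for d in nets.landmark_of(n,q)[:1]])
E
```

```text
time_s: 27.6
eef_pos: [0.4283, 0.2725, 0.2739]
ee_rot: [-3.101, 0.4, -0.029]
ft_force: [0.2, 0.7, 0.4]
width: 0.647
t 27.6 pos [0.4283 0.2725 0.2739] yaw -14.72 w 0.647 F [0.2 0.7 0.4] -> shift [ 61.1 -43.5  75.7] turn -0.72
scene knife_grip [([0.5035, 0.3221, 0.1084], 0.55)]
scene knife_tip [([0.6169, 0.2917, 0.0464], 0.8)]
scene lid_lip [([0.6415, -0.2729, 0.206], 0.77)]
scene tin [([0.707, 0.0711, -0.0009], 0.58)]
scene tape [([0.6176, 0.2912, 0.0468], 0.61)]
scene bars [([0.4458, 0.4908, -0.0027], 0.74)]
top knife_grip []
top knife_tip [([0.6204, 0.2904, 0.0441], 0.68)]
top lid_lip [([0.6404, -0.2725, 0.2025], 0.7)]
top tin [([0.7057, 0.0703, -0.0016], 0.83)]
top tape [([0.7007, -0.0629, -0.0011], 0.73)]
top bars []
```

View pics/s18.png

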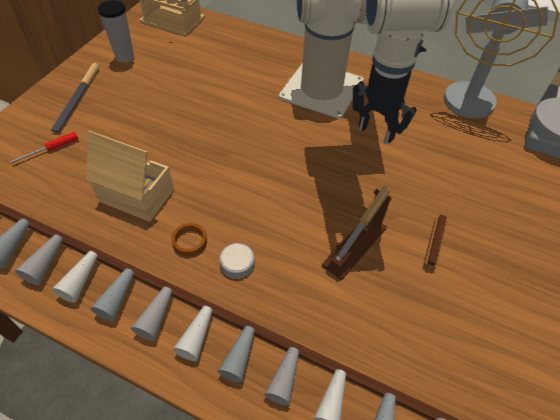

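View pics/w18.png

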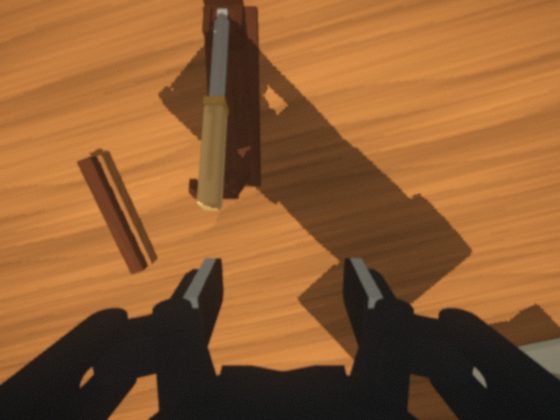

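Run:
```python
from ov import *
a=cv2.imread('pics/w18.png')[0:220,170:280]; b=cv2.imread('pics/s18.png')[175:285,315:400]
cv2.imwrite('pics/z18.png',np.hstack([cv2.resize(a,(290,580),interpolation=cv2.INTER_CUBIC),cv2.resize(b,(448,580),interpolation=cv2.INTER_CUBIC)]))
c={'a':None}
```

View pics/z18.png

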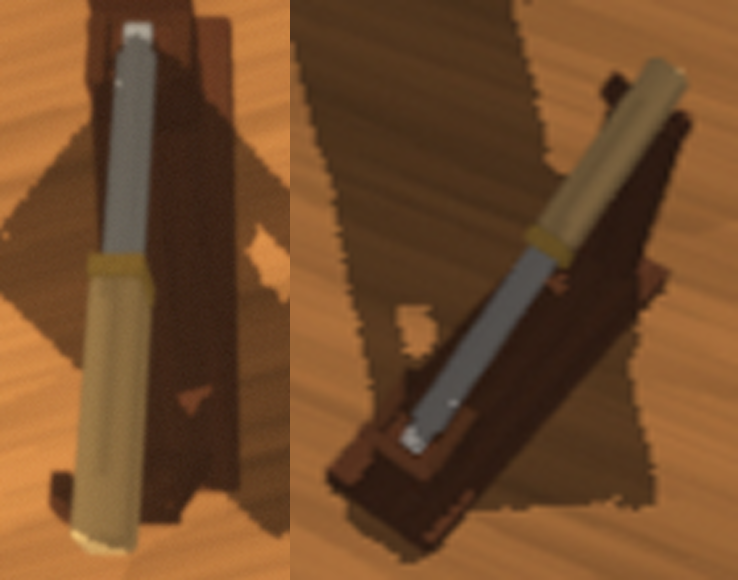

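View pics/t18o.png

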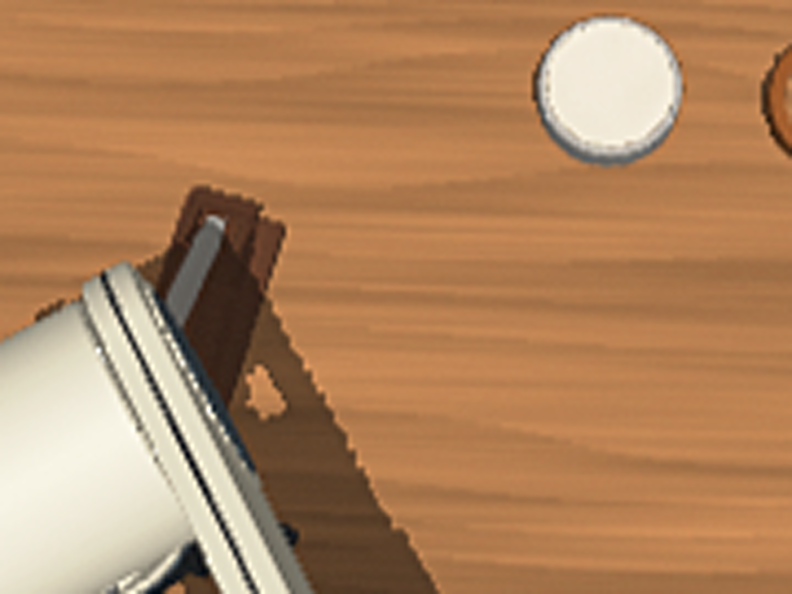

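```bash
python3 -c "
from plant import manip
print(manip.get_state()['time_s']); print(manip.sign_off())"
```

```text
28.35
the job is handed in; nothing more can be done
None
```

I opened the lid with the knife and left the knife lying in its rest. The job was handed in at 28.35 s; no verdict is reported, so the results below are from my own checks.

**Lid:** I slid the blade through the notch and levered the lid up, then backed the knife out. The lid now stands open by about 1.1 rad (lip seen at 0.203–0.206 m height). Only the blade was near it.

**Knife in the rest:** I set the rear of the handle on the fork and lowered it, so the knife tilted in a light grip from level to about 30°. I then opened the fingers with the knife already resting on the fork and trough.
- The last pictures show the handle between both prongs and the tip in the trough at the stop.
- It sits about 2–5 mm to one side, within the 10 mm allowed.
- The arm is well clear above it.

**Bystanders:** the tin, tape ring and bars all show within a few millimetres of where they started.

**Checks that disagreed or went differently than planned:**
- The knife slipped back about 12 mm in the grip while tilting (pads 15 mm ahead of the balance point by the end), so I moved the arm forward to make up for it.
- Pressing on the fork reached about 22 N at the wrist.
- One fit from the scene camera put the tip 9 mm below the trough floor. I took that as an error, because the stop plate hides the tip from that side. The wrist camera showed the tip at the stop.
- In the last pictures the network found the tape and bars in only one camera each. The scene camera's tape result was a false hit on the rest.

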